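# Swap egg cartons between sloped stands and stack

## Task

The long and the short egg carton have been put on each other's sloped stands: swap them, parking one of the two on the empty cork mat on the way, so that the long carton ends on the stand with the high backstop and the short one on the stand with the low backstop. Then stack the flat carton on top of the long one, so that all three lie square on the slope in the middle of their stand, each with its end against the backstop. They are full of eggs, so keep them right way up and set them down gently, and leave the egg in its cup, the tape roll and the spray bottle where they stand.

Things in the scene. Friction and masses are not known exactly. Their poses are not given: they have to be found in the camera images.
- long: closed carton of grey moulded pulp, full of eggs, 170 x 60 x 60 mm (x, y, z), the longest of the three, with a row of four egg cups; flat lid, straight stiff sides; grip it across its 60 mm width (15 N is enough). Origin: centre of its underside; x along its length, z up through the lid. About 0.27 kg. Starts on the stand with the low backstop, lengthwise, end at the backstop.
- short: closed carton of grey moulded pulp, full of eggs, 110 x 60 x 60 mm (x, y, z), the shortest, with two egg cups; flat lid, straight stiff sides; grip it across its 60 mm width (15 N is enough). Origin: centre of its underside; x along its length, z up through the lid. About 0.16 kg. Starts on the stand with the high backstop, lengthwise, end at the backstop.
- flat: closed carton of grey moulded pulp, full of eggs, 140 x 60 x 30 mm (x, y, z), only half as high as the others, for quail eggs, with two rows of five small cups; flat lid, straight stiff sides; grip it across its 60 mm width (15 N is enough). Origin: centre of its underside; x along its length, z up through the lid. About 0.15 kg. Starts lying level on the bench.
- high_slope: fixed plate, 100 mm wide, 190 long, 4 thick, no side lips, falling towards the robot at 0.26 rad; at its low end a backstop square to it, 100 mm wide, 90 mm high (the high one). Starts with the short carton on it. Origin: middle of the corner of plate face and backstop face, 16 mm above the bench. Axes tilted with the plate: x up the slope from the backstop, y across, z out of the plate.
- low_slope: fixed plate, 100 mm wide, 190 long, 4 thick, no side lips, falling towards the robot at 0.26 rad; at its low end a backstop square to it, 100 mm wide, 35 mm high (the low one). Starts with the long carton on it. Origin: middle of the corner of plate face and backstop face, 16 mm above the bench. Axes tilted with the plate: x up the slope from the backstop, y across, z out of the plate.
- mat: empty cork mat, 200 x 110 x 3 mm, fixed flat on the bench: the free spot. Origin: centre of its underside; x along its length, z up; its top is 3 mm above the bench.
- eggcup: bystander: a brown egg in a small black cup, together 48 mm across and 66 mm high. Origin: centre of its underside.
- tape: bystander: roll of paper tape lying flat, 68 mm across, 24 mm high. Origin: centre of its underside.
- spray: bystander: white spray bottle with grey head, 62 mm across, 157 mm high. Origin: centre of its underside.

How it is judged:
By the outcome, as a careful person would: the job done as asked, in the order asked, and still so for the second after the job is handed in, with the robot touching nothing.
It also fails if it takes over 141 s, if anything falls off the work surface, if the arm or the gripper's body presses on something with over 40 N, if the wrist force passes 120 N, or if a joint passes its speed limit or range.

## Robot

A 6-joint arm with a two-finger parallel gripper is mounted at the origin on the work surface. World frame = base frame: x ahead of the robot, y to its left, z up, the work surface at z = 0. Lengths are in m, angles in rad, forces in N, time in s.
With the tool pointing down it reaches from about 0.3 to 0.75 m from the base axis. Payload 8.5 kg.
Tool frame: the origin (TCP) lies midway between the tips of the shut fingers; the grasp point (between the pads) lies 19 mm behind it; z points along the fingers, y is the line along which they close (so a half turn about z gives the same grasp; the last joint's range is limited). The gripper opens to 85 mm and grips with 20 to 120 N. Pads are 22 mm wide; open, the fingers measure 114 mm over their backs; the gripper's body (76 mm by 85 mm) begins 54 mm behind the grasp point. The pads swing forward as they close: fully open they stand 13 mm farther back than shut.
Start: joints at [-1.363, 0.381, 1.297, -0, 1.464, -0.215], TCP at [0.226, -0.502, 0.231] pointing down, gripper open.
Joint ranges: [-3.11, 3.11], [-0.89, 2.33], [0.22, 2.48], [-1.42, 4.56], [0.17, 2.85], [-2.88, 2.88]. Speed limits (rad/s): [2.39, 2.39, 3.14, 3.14, 3.14, 3.14].

## Interface

Orientations are given as a rotation vector (axis times angle).
In Python, from rig import monitor, cams, close_job, search_frame, landmark_of gives the robot as it stands.
- The arm moves only by the tool play_rows, never from a script. Its argument "targets" is text: rows parted by semicolons, each of 4 numbers parted by spaces: the shift along the tool's x, y, z in mm, then the turn about the tool's z in rad. In form: x y z yaw; .... A call has exactly 10 rows; each row shifts and turns the commanded pose from where the row before left it, along the tool's axes as they then stand; what a row does not reach is not made up. A row lasts 1/10 s, in which the tool goes at most 50 mm and 8.59 degrees, less where a joint would pass 70% of its speed; a pose out of reach is approached as far as the arm can. A call is refused whole if a number of a shift passes 50 or a number of a turn 0.15, either way. A call with a gripper value outside its range is refused whole. "jaw" is the closure, from -1 (fully open) to 1 (shut), so that 0 is half open, set as the call begins (left out, the last holds). The fingers move at their own pace and stop on an object; "grip_force" is the grip in N (left out, the last holds). Time passes only in rows, so rows that do not move let the fingers close, or fill a call up. It gives the time, the measured TCP pose, the force, the opening and the grip force at its end, in the units of the state.
- monitor.observe(): the state, without advancing time (a new reading comes with each control period).
- cams.capture(name): name is "side" or "top" or "wrist"; returns the picture (400x640x3 uint8, blue, green, red); there is no depth.
- cams.camera_info(name): a dict with "fovy" (degrees; the focal length in pixels is half the picture's height over the tangent of half this angle, whatever the lens; pixels are square), "cx", "cy" (the principal point, pixels), "position" and "attitude" of the camera in the world. Camera axes: x right, y down, z forward; pixel columns grow to the right and rows downward; lengths in m; the calibration is good to about 2 mm. A picture is of the moment at which its call begins: read the wrist's pose just before it. camera_info takes no time and is no camera call; for the wrist camera it gives the pose at the moment of the call.
- close_job(): hands the job in; it is judged then, once.
Trained networks look in the newest picture that a camera, given by its name, has taken for a name from the list of things; names that differ only in an ending like _2 or _b are one class to them, and where a whole thing is asked for, a point or a joint stands for the part that bears it (a point fixed in the world has none). Each returns a list of dicts, best first, with "conf" (0 to 1); they miss things now and then, are a little off and sometimes report something else, mostly with a low value. They report only what shows in the picture. A call takes as long as a camera call.
- search_frame(name, camera): "xy" ([column, row] in pixels, amid what is visible of it).
- landmark_of(name, camera): "xy" ([column, row] in pixels: a listed point, or the origin of a listed thing).
The state is a dict: "t": time; "q": joint angles; "dq": joint speeds; "tau": joint torques, N m; "position": TCP position; "tcp_rot": TCP orientation; "ft_force": force on the tool from outside, world axes, zero at the start; "torque": the same for the moment, N m; "grip_width": opening from 0.0 (shut) to 1.0 (fully open); "grasp_force": force on a finger pad.
Only numpy, scipy, OpenCV 4.12 (cv2) and the standard library are available. Lean on these libraries where they do the work, as an engineer would, in place of code of your own. Each camera call takes 0.05 s, during which the arm holds its last target. There are 200 camera calls.

## Working session

There is one attempt and no reset: what is moved stays moved. The work goes in short steps, Python scripts to look and compute and a tool call to move; the robot and the scene stay as the last step left them, time stands still between calls to the robot, and variables do not carry over. Pictures are saved under pics/ and viewed, at most 14 in all, crops included, and the job is handed in when it is done.

Besides the shell and the picture viewer there is one more tool, called after "Emit:" by a JSON object that holds its "fn" and its "kwargs", one argument or row to a line. play_rows: Moves the arm, as the interface text tells. Its arguments: {"type":"object","properties":{"targets":{"type":"string"},"jaw":{"type":"number"},"grip_force":{"type":"number"}},"required":["targets"]}

```bash
ls; mkdir -p pics; python3 - <<'E'
from rig import monitor,cams,search_frame,landmark_of
import cv2,numpy as np
s=monitor.observe(); print(s)
for c in ["side","top","wrist"]:
    im=cams.capture(c); cv2.imwrite(f"pics/{c}0.png",im); print(c,cams.camera_info(c))
    for n in ["long","short","flat","high_slope","low_slope","mat","eggcup","tape","spray"]:
        if c=="wrist": continue
        r=landmark_of(n,c)[:2]
        print(n,[(np.round(d["xy"],1),round(d["conf"],2)) for d in r])
E
```

```text
pics
{'t': 0.0, 'q': array([-1.36331811e+00,  3.81239133e-01,  1.29827272e+00,  2.67123117e-05,
        1.46361451e+00, -2.15309233e-01]), 'dq': array([-1.62463511e-04,  7.08304094e-04,  4.94924788e-04,  5.76082907e-05,
        7.73559019e-04,  8.40583233e-04]), 'tau': array([ 1.21778226e-03, -4.48454368e+01, -2.31274474e+01, -1.20941231e-04,
        4.71151929e-03, -4.05358776e-06]), 'position': array([ 0.22560441, -0.50127539,  0.23068459]), 'tcp_rot': array([-3.07016051e+00, -6.58851569e-01, -5.11230696e-05]), 'ft_force': array([-0.04418781,  0.21537804, -0.01570183]), 'torque': array([ 0.00137007, -0.02006784, -0.02829079]), 'grasp_force': 0.0, 'grip_width': 1.0016500050792052}
side {'fovy': 49.636230613094774, 'cx': 316.8655531796021, 'cy': 193.56351581054028, 'position': array([0.08905975, 0.47022319, 0.86582087]), 'attitude': array([-1.07369481,  2.53058939, -0.88569258])}
long [(array([221. , 304.8]), 0.91)]
short [(array([347.9, 159.8]), 0.91)]
flat [(array([270.4, 226.4]), 0.87), (array([365.9, 174. ]), 0.61)]
high_slope [(array([364.9, 172.1]), 0.58), (array([425.6, 144.3]
[... 348 characters left out ...]
0.00553472,  1.33723408]), 'attitude': array([-2.16148544,  2.14850138, -0.09602167])}
long [(array([213.5, 220.2]), 0.93)]
short [(array([380.1, 186.3]), 0.86)]
flat [(array([287.9, 190. ]), 0.89)]
high_slope [(array([381.7, 204.3]), 0.76), (array([337.6, 154.5]), 0.27)]
low_slope [(array([218.2, 248.9]), 0.89)]
mat [(array([447.3, 221.7]), 0.91)]
eggcup [(array([332.1, 227.7]), 0.6), (array([380.6, 184.1]), 0.26)]
tape [(array([336.7, 153.7]), 0.67)]
spray [(array([227.7, 147.9]), 0.73)]
wrist {'fovy': 66.36129028182262, 'cx': 322.44684646473956, 'cy': 201.47448747502244, 'position': array([ 0.29245643, -0.47249462,  0.37447259]), 'attitude': array([ 2.42956186, -1.56966564, -0.22567272])}
```

View pics/top0.png

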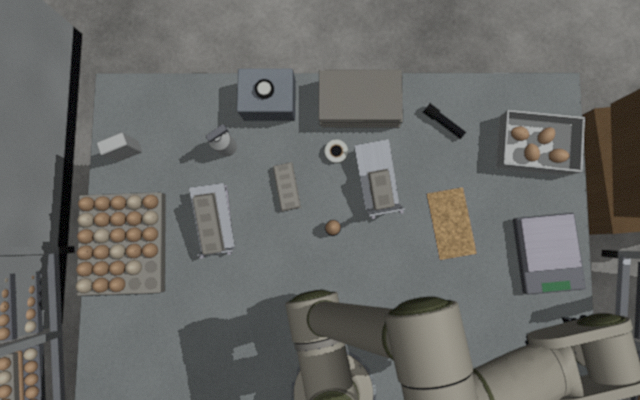

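View pics/side0.png

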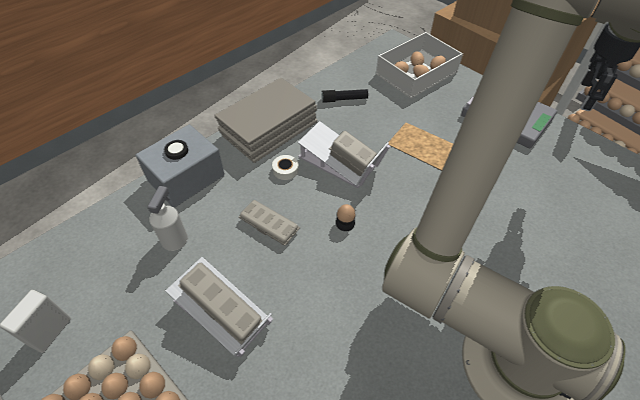

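Both stands, the flat carton, the mat and the bystanders are visible: long at top px (210,222) on the left stand, short at (380,188) on the right stand, flat at (287,188) and mat at (452,224). Next I'll work out coarse poses.

```bash
cat > h.py <<'E'
import numpy as np,cv2
from scipy.spatial.transform import Rotation as R
from rig import monitor,cams,search_frame,landmark_of
def cam(n):
    i=cams.camera_info(n); return dict(f=200/np.tan(np.radians(i["fovy"]/2)),c=np.array([i["cx"],i["cy"]]),p=np.array(i["position"]),R=R.from_rotvec(i["attitude"]).as_matrix())
def ray(k,xy):
    d=k["R"]@np.array([*((np.asarray(xy,float)-k["c"])/k["f"]),1.]); return d/np.linalg.norm(d)
def onz(k,xy,z):
    d=ray(k,xy); return k["p"]+d*(z-k["p"][2])/d[2]
def proj(k,P):
    q=(np.atleast_2d(P)-k["p"])@k["R"]; return k["c"]+k["f"]*q[:,:2]/q[:,2:]
def tri(ks,xys):
    A=np.zeros((3,3));b=np.zeros(3);ds=[ray(k,x) for k,x in zip(ks,xys)]
    for k,d in zip(ks,ds):
        M=np.eye(3)-np.outer(d,d);A+=M;b+=M@k["p"]
    X=np.linalg.solve(A,b); return X,[np.linalg.norm(np.cross(X-k["p"],d))*1e3 for k,d in zip(ks,ds)]
def tool():
    s=monitor.observe(); M=R.from_rotvec(s["tcp_rot"]).as_matrix(); return s,M,np.arctan2(M[1,0],M[0,0])
def goto(x,y,z,yaw):
    "moves needed: tool-frame shift mm at present yaw, and turn"
    s,M,a=tool(); d=M.T@(np.array([x,y,z])-s["position"])*1e3
    print("pos",s["position"].round(4),"yaw",round(a,3),"tool shift mm",d.round(1),"turn(tool z)",round(-(yaw-a),3),"t",round(s["t"],2)); return d
E
python3 - <<'E'
from h import *
T,S,W=cam("top"),cam("side"),cam("wrist")
o={"long":((213.5,220.2),(221,304.8)),"short":((380.1,186.3),(347.9,159.8)),"flat":((287.9,190),(270.4,226.4)),"high":((381.7,204.3),(364.9,172.1)),"low":((218.2,248.9),(251.4,334.5)),"mat":((447.3,221.7),(426.4,144.1)),"eggcup":((332.1,227.7),(344.8,221.4)),"tape":((336.7,153.7),(283.1,172.3)),"spray":((227.7,147.9),(173.2,239.3))}
for n,(a,b) in o.items():
    X,e=tri([T,S],[a,b]); print(n,X.round(4),np.round(e,1),onz(T,a,0.01).round(3))
s,M,a=tool(); print(M.round(3),a)
print("cam in tool",(M.T@(W["p"]-s["position"])).round(4),(M.T@W["R"]).round(3))
# yaw rough from top: stand low edges
print([ (onz(T,p,z)).round(3) for p,z in [((193,188),.06),((229,184),.06),((199,256),.02),((232,252),.02),((357,146),.06),((388,141),.06),((368,215),.04),((402,209),.04),((430,194),.003),((462,188),.003),((476,252),.003),((443,258),.003),((274,168),.03),((290,164),.03),((299,206),.03),((283,210),.03)]])
E
```

```text
long [0.4868 0.3501 0.0373] [0.1 0.1] [0.488 0.357 0.01 ]
short [ 0.5906 -0.1364  0.0251] [0.4 0.4] [ 0.592 -0.138  0.01 ]
flat [0.5824 0.1392 0.0022] [2. 2.] [0.58  0.137 0.01 ]
high [ 0.5369 -0.1428  0.0153] [1.3 1.3] [ 0.538 -0.143  0.01 ]
low [0.4042 0.3401 0.0139] [0.9 0.9] [0.403 0.341 0.01 ]
mat [ 0.4849 -0.3329  0.0243] [2.7 2.7] [ 0.488 -0.335  0.01 ]
eggcup [0.468  0.004  0.0073] [0.4 0.4] [0.468 0.004 0.01 ]
tape [ 0.6983 -0.0055 -0.011 ] [4.4 4.4] [ 0.691 -0.008  0.01 ]
spray [0.7113 0.3262 0.0028] [3.2 3.2] [0.708 0.322 0.01 ]
[[ 0.912  0.41  -0.   ]
 [ 0.41  -0.912 -0.   ]
 [-0.     0.    -1.   ]] 0.42279583584803665
cam in tool [ 0.0728  0.0009 -0.1431] [[ 0.001 -0.959 -0.282]
 [ 1.     0.001  0.001]
 [-0.    -0.282  0.959]]
[array([0.578, 0.407, 0.06 ]), array([0.59 , 0.302, 0.06 ]), array([0.382, 0.394, 0.02 ]), array([0.395, 0.297, 0.02 ]), array([ 0.703, -0.067,  0.06 ]), array([ 0.718, -0.157,  0.06 ]), array([ 0.504, -0.1  ,  0.04 ]), array([ 0.522, -0.198,  0.04 ]), array([ 0.571, -0.287,  0.003]), array([ 0.589, -0.383,  0.003]), array([ 0.4  , -0.419,  0.003]), array([ 0.382, -0.322,  0.003]), array([0.643, 0.177, 0.03 ]), array([0.655, 0.13 , 0.03 ]), array([0.53 , 0.101, 0.03 ]), array([0.518, 0.148, 0.03 ])]
```

View pics/wrist0.png

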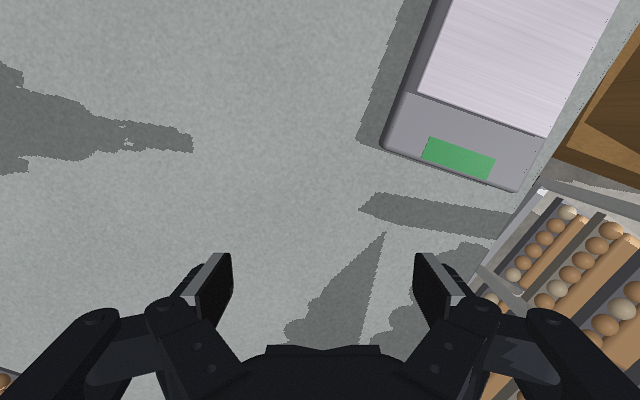

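Emit:
{"fn": "play_rows", "kwargs": {
  "targets": "40 -22 -7 0;40 -22 -7 0;40 -22 -7 0;40 -22 -7 0;40 -22 -7 0;40 -22 -7 0;40 -22 -7 0;40 -22 -7 0;40 -22 -7 0;38 -20 -7 0",
  "jaw": -1,
  "grip_force": 20
}}

```text
t: 2.05
position: [0.5, -0.1375, 0.3018]
tcp_rot: [3.071, 0.66, 0.001]
ft_force: [0.7, -1.0, -0.1]
grip_width: 1.001
grasp_force: 0.0
```

Emit:
{"fn": "play_rows", "kwargs": {
  "targets": "0 0 0 0.08;0 0 0 0.08;0 0 0 0.08;0 0 0 0;0 0 0 0;0 0 0 0;0 0 0 0;0 0 0 0;0 0 0 0;0 0 0 0"
}}

```text
t: 3.05
position: [0.4992, -0.1395, 0.3013]
tcp_rot: [3.128, 0.287, -0.0]
ft_force: [-0.5, 0.2, 0.7]
grip_width: 0.998
grasp_force: 0.0
```

```bash
python3 - <<'E'
from h import *
goto(0.5,-.14,.3,.18)
im=cams.capture("wrist");cv2.imwrite("pics/w1.png",im);k=cam("wrist");print(k)
for n in ["short","high_slope","mat"]:
    print(n,[(np.round(d["xy"],1),round(d["conf"],2)) for d in landmark_of(n,"wrist")[:2]])
E
```

```text
pos [ 0.4992 -0.1395  0.3013] yaw 0.183 tool shift mm [0.7 0.7 1.3] turn(tool z) 0.003 t 3.05
{'f': np.float64(305.85748722415497), 'c': array([322.44684646, 201.47448748]), 'p': array([ 0.57107896, -0.12678947,  0.44447386]), 'R': array([[ 1.82713021e-01, -9.43234691e-01, -2.77352249e-01],
       [-9.83166229e-01, -1.75193121e-01, -5.18800293e-02],
       [ 3.44837330e-04,  2.82162521e-01, -9.59366558e-01]])}
short [(array([331.2,  96.2]), 0.9)]
high_slope [(array([330.8, 141.2]), 0.68)]
mat [(array([458.6, 198.6]), 0.79)]
```

View pics/w1.png

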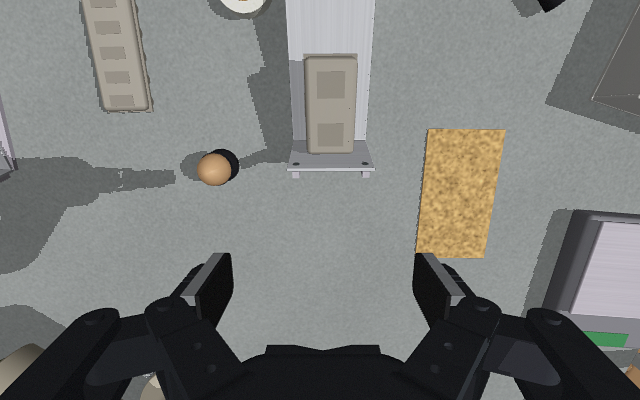

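The wrist view shows the short carton at (331,105) and its backstop top edge near row 168. The mat is at (460,193) and the eggcup at (217,168). I'll zoom in for exact corners.

```bash
python3 - <<'E'
import cv2
im=cv2.imread("pics/w1.png")[0:180,270:520]
cv2.imwrite("pics/w1c.png",cv2.resize(im,None,fx=3.2,fy=3.2,interpolation=cv2.INTER_CUBIC))
E
```

```text
(no output)
```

View pics/w1c.png

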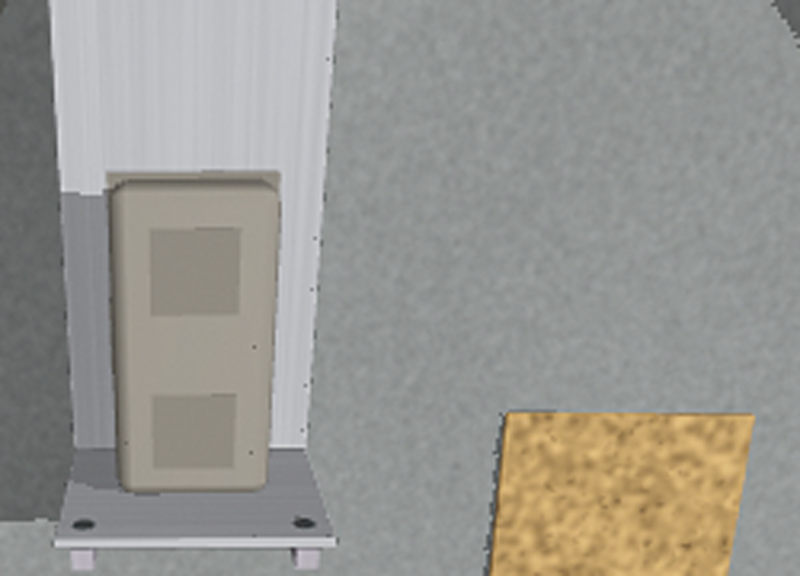

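```bash
cat >> h.py <<'E'
from scipy.optimize import least_squares
TI=0.26
def slope(x,y,yaw):
    Rm=R.from_euler("ZY",[yaw,-TI]).as_matrix(); return lambda P:np.array([x,y,.016])+np.atleast_2d(P)@Rm.T
def fit(fun,k,P,xy,x0):
    "least squares of pose pars; fun(*pars)(P) world points; P rows may hold nan px to skip"
    P=np.array(P,float);xy=np.array(xy,float)
    r=least_squares(lambda p:np.nan_to_num((proj(k,fun(*p)(P))-xy)).ravel(),x0,x_scale=[.01,.01,.05],loss="soft_l1")
    print("fit",r.x.round(4),"res",np.nan_to_num(proj(k,fun(*r.x)(P))-xy).round(1).tolist()); return r.x
def level(z): return lambda x,y,yaw:(lambda P:np.array([x,y,z])+np.atleast_2d(P)@R.from_euler("z",yaw).as_matrix().T)
E
python3 - <<'E'
from h import *
k=dict(f=305.8575,c=np.array([322.44685,201.47449]),p=np.array([ 0.57107896, -0.12678947,  0.44447386]),R=np.array([[ 1.82713021e-01, -9.43234691e-01, -2.77352249e-01],
       [-9.83166229e-01, -1.75193121e-01, -5.18800293e-02],
       [ 3.44837330e-04,  2.82162521e-01, -9.59366558e-01]]))
h=fit(slope,k,[[0,.05,0],[0,-.05,0],[0,.05,.09],[0,-.05,.09]],[(292.8,140),(365.9,140),(287.8,168.8),(374.7,169)],[.535,-.143,.18])
print(proj(k,slope(*h)([[.0,.05,0],[.19,.05,0],[.0,-.05,0],[.19,-.05,0]])).round(1), "edge obs left x 285.6 at row0, right 375.6 at row 0")
# short, lid corners in slope frame: solve offset (x,y,dyaw) in slope frame
def sh(dx,dy,a):
    f=slope(*h); return lambda P: f(np.array([dx,dy,0])+np.atleast_2d(P)@R.from_euler("z",a).as_matrix().T)
b=3e-3
fit(sh,k,[[-.055,.03-b,.06],[-.055,-.03+b,.06],[.055,.03,.057],[.055,-.03,.057],[.055,.03,0.01],[.055,-.03,0.01]],[(270+120/3.2,491/3.2),(270+267/3.2,491/3.2),(270+112/3.2,180/3.2),(270+280/3.2,180/3.2),(270+107/3.2,np.nan),(270+281/3.2,np.nan)],[.055,0,0])
m=fit(level(.003),k,[[.1,.055,0],[.1,-.055,0],[-.1,.055,0],[-.1,-.055,0]],[(427.8,128.4),(505.9,129.7),(416,257),(485,258)],[.488,-.335,.18])
E
```

```text
fit [ 0.5351 -0.1435  0.183 ] res [[0.4, 0.6], [-0.2, 0.6], [-1.1, -0.4], [0.7, -0.5]]
[[293.2 140.6]
 [284.5 -31.7]
 [365.7 140.6]
 [379.1 -31.6]] edge obs left x 285.6 at row0, right 375.6 at row 0
fit [0.0574 0.0002 0.0028] res [[0.6, 2.6], [-0.6, 2.6], [-2.5, -0.9], [3.3, -1.0], [1.3, 0.0], [-1.4, 0.0]]
fit [ 0.4871 -0.3494  0.183 ] res [[0.2, 0.3], [0.3, -0.9], [-0.3, 0.8], [-0.2, -0.2]]
```

Emit:
{"fn": "play_rows", "kwargs": {
  "targets": "40 5 20 0;40 5 20 0;0 0 40 0;0 0 40 0;0 0 40 0;0 0 40 0;0 0 40 0;0 0 24 0;0 0 0 0;0 0 0 0"
}}

```text
t: 4.25
position: [0.5801, -0.1349, 0.038]
tcp_rot: [3.128, 0.287, 0.001]
ft_force: [-0.9, -0.5, 0.5]
grip_width: 0.997
grasp_force: 0.0
```

Emit:
{"fn": "play_rows", "kwargs": {
  "targets": "0 0 0 0;0 0 0 0;0 0 0 0;0 0 0 0;0 0 0 0;0 0 0 0;0 0 0 0;0 0 0 0;0 0 0 0;0 0 0 0",
  "jaw": 1,
  "grip_force": 20
}}

```text
t: 5.25
position: [0.5803, -0.1345, 0.0393]
tcp_rot: [3.128, 0.287, 0.004]
ft_force: [-1.9, 2.7, 6.5]
grip_width: 0.699
grasp_force: 13.3
```

```bash
python3 - <<'E'
from h import *
goto(.4776,-.3507,.147,.183)
E
```

```text
pos [ 0.5803 -0.1345  0.0393] yaw 0.183 tool shift mm [-140.  194. -108.] turn(tool z) -0.0 t 5.25
```

Emit:
{"fn": "play_rows", "kwargs": {
  "targets": "0 0 -5 0;0 0 -10 0;0 0 -20 0;0 0 -25 0;0 0 -25 0;0 0 -20 0;0 0 -5 0;-5 6 0 0;-10 14 0 0;-15 20 0 0"
}}

```text
t: 6.25
position: [0.5564, -0.1801, 0.146]
tcp_rot: [-3.127, -0.288, 0.003]
ft_force: [-0.9, -0.4, -0.9]
grip_width: 0.699
grasp_force: 14.9
```

Emit:
{"fn": "play_rows", "kwargs": {
  "targets": "-22 30 0 0;-22 30 0 0;-22 30 0 0;-20 30 5 0;-15 22 10 0;-9 12 15 0;0 0 25 0;0 0 20 0;0 0 10 0;0 0 5 0"
}}

```text
t: 7.25
position: [0.4763, -0.3512, 0.0559]
tcp_rot: [-3.127, -0.286, 0.003]
ft_force: [0.0, 1.0, -1.1]
grip_width: 0.7
grasp_force: 14.9
```

```bash
python3 - <<'E'
from h import *
goto(.4776,-.3507,.03,.183); s=monitor.observe();print(s["ft_force"],s["grip_width"],s["grasp_force"])
cv2.imwrite("pics/w2.png",cams.capture("wrist"))
E
```

```text
pos [ 0.4763 -0.3512  0.0559] yaw 0.182 tool shift mm [ 1.4 -0.2 25.9] turn(tool z) -0.001 t 7.25
[ 0.00213115  0.97874447 -1.08087986] 0.69998322828827 14.878568798303604
```

View pics/w2.png

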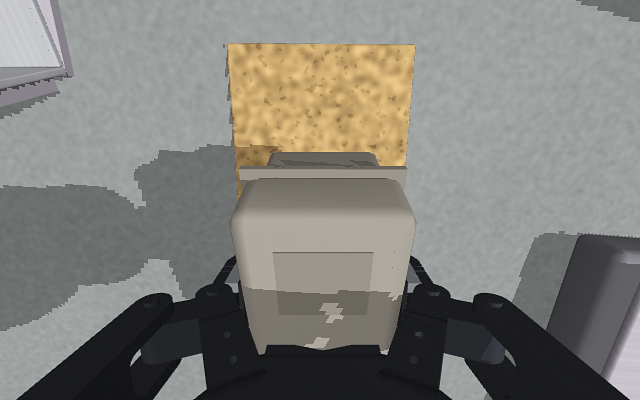

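The short carton is held with its tilt kept and centred over the mat. Now I'll lower it gently.

Emit:
{"fn": "play_rows", "kwargs": {
  "targets": "1 0 8 0;0 0 8 0;0 0 6 0;0 0 3 0;0 0 1 0;0 0 1 0;0 0 1 0;0 0 1 0;0 0 0 0;0 0 0 0"
}}

```text
t: 8.3
position: [0.4783, -0.3508, 0.0284]
tcp_rot: [3.128, 0.287, 0.0]
ft_force: [-0.9, -0.4, -1.6]
grip_width: 0.704
grasp_force: 14.9
```

Emit:
{"fn": "play_rows", "kwargs": {
  "targets": "0 0 1 0;0 0 1 0;1 0 1 0;1 0 1 0;1 0 1 0;1 0 1 0;1 0 1 0;0 0 0 0;0 0 0 0;0 0 0 0"
}}

```text
t: 9.3
position: [0.4833, -0.3499, 0.0213]
tcp_rot: [-3.128, -0.287, -0.0]
ft_force: [-2.1, 0.6, -0.1]
grip_width: 0.7
grasp_force: 20.5
```

Emit:
{"fn": "play_rows", "kwargs": {
  "targets": "1 0 1 0;1 0 1 0;1 0 1 0;0 0 1 0;0 0 1 0;0 0 1 0;0 0 1 0;0 0 0 0;0 0 0 0;0 0 0 0"
}}

```text
t: 10.3
position: [0.4878, -0.3494, 0.0153]
tcp_rot: [3.127, 0.286, 0.006]
ft_force: [5.4, 2.1, 6.4]
grip_width: 0.698
grasp_force: 21.8
```

```bash
python3 - <<'E'
from h import *
s=monitor.observe();print(s["position"],s["ft_force"],s["grasp_force"],s["torque"])
cv2.imwrite("pics/s3.png",cams.capture("side")[80:220,340:540])
im=cams.capture("wrist")[120:380,200:440]
cv2.imwrite("pics/w3.png",cv2.hconcat([cv2.resize(cv2.imread("pics/s3.png"),(520,364)),cv2.resize(im,(336,364))])[:,:800])
E
```

```text
[ 0.48779098 -0.34935698  0.01527441] [5.35917674 2.07508594 6.35380652] 21.79894655942917 [ 0.54510686 -0.52496923 -0.13709782]
```

View pics/w3.png

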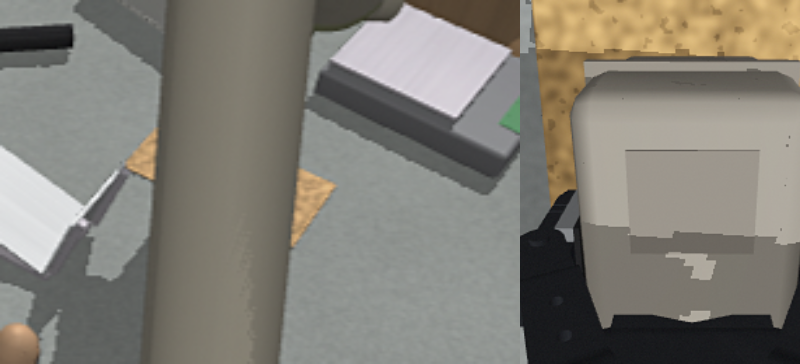

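Emit:
{"fn": "play_rows", "kwargs": {
  "targets": "0 0 1 0;0 0 1 0;0 0 1 0;0 0 0 0;0 0 0 0;0 0 0 0;0 0 0 0;0 0 0 0;0 0 0 0;0 0 0 0"
}}

```text
t: 11.4
position: [0.4879, -0.3499, 0.0125]
tcp_rot: [3.126, 0.286, 0.007]
ft_force: [5.6, 2.0, 7.0]
grip_width: 0.705
grasp_force: 21.8
```

Emit:
{"fn": "play_rows", "kwargs": {
  "targets": "0 0 1 0;0 0 1 0;0 0 0 0;0 0 0 0;0 0 0 0;0 0 0 0;0 0 0 0;0 0 0 0;0 0 0 0;0 0 0 0"
}}

```text
t: 12.4
position: [0.4882, -0.35, 0.0118]
tcp_rot: [3.125, 0.286, 0.008]
ft_force: [2.4, 3.0, 18.3]
grip_width: 0.698
grasp_force: 22.9
```

Emit:
{"fn": "play_rows", "kwargs": {
  "targets": "0 0 -1 0;0 0 -2 0;0 0 0 0;0 0 0 0;0 0 0 0;0 0 0 0;0 0 -10 0;0 0 -20 0;0 0 -40 0;0 0 -40 0",
  "jaw": -1
}}

```text
t: 13.4
position: [0.4859, -0.3491, 0.124]
tcp_rot: [-3.128, -0.287, 0.001]
ft_force: [0.2, -0.6, -0.5]
grip_width: 1.0
grasp_force: 0.0
```

Emit:
{"fn": "play_rows", "kwargs": {
  "targets": "0 0 -40 0;0 0 -40 0;0 -20 -40 0;2 -30 -30 0;3 -40 -25 0;3 -48 0 0;3 -48 0 0;3 -48 0 0;3 -48 0 0;3 -48 0 0"
}}

```text
t: 14.4
position: [0.4449, -0.0193, 0.2982]
tcp_rot: [3.128, 0.286, 0.002]
ft_force: [0.3, -0.5, -1.4]
grip_width: 1.001
grasp_force: 0.0
```

Emit:
{"fn": "play_rows", "kwargs": {
  "targets": "3 -48 0 0;3 -48 0 0;3 -48 0 0;3 -48 0 0;3 -48 0 0;3 -48 0 0;3 -36 0 0;0 -20 0 0.03;0 -10 0 0.03;0 0 0 0.03"
}}

```text
t: 15.4
position: [0.4017, 0.332, 0.2979]
tcp_rot: [-3.138, -0.147, -0.0]
ft_force: [-0.7, -0.3, 0.1]
grip_width: 1.001
grasp_force: 0.0
```

```bash
python3 - <<'E'
from h import *
goto(.4,.33,.3,.09)
im=cams.capture("wrist");cv2.imwrite("pics/w4.png",im);k=cam("wrist");print(k)
for n in ["long","low_slope"]:
    print(n,[(np.round(d["xy"],1),round(d["conf"],2)) for d in landmark_of(n,"wrist")[:2]])
cv2.imwrite("pics/w4c.png",cv2.resize(im[0:200,220:460],None,fx=3,fy=3,interpolation=cv2.INTER_CUBIC))
E
```

```text
pos [0.4017 0.332  0.2979] yaw 0.094 tool shift mm [-1.8  1.8 -2.1] turn(tool z) 0.004 t 15.4
{'f': np.float64(305.85748722415497), 'c': array([322.44684646, 201.47448748]), 'p': array([0.47458929, 0.33753017, 0.44105478]), 'R': array([[ 9.22428575e-02, -9.55393259e-01, -2.80561895e-01],
       [-9.95736525e-01, -8.84576188e-02, -2.61538356e-02],
       [ 1.69361065e-04,  2.81778231e-01, -9.59479546e-01]])}
long [(array([308.5, 102.1]), 0.89)]
low_slope [(array([481.1,  29.9]), 0.46)]
```

View pics/w4c.png

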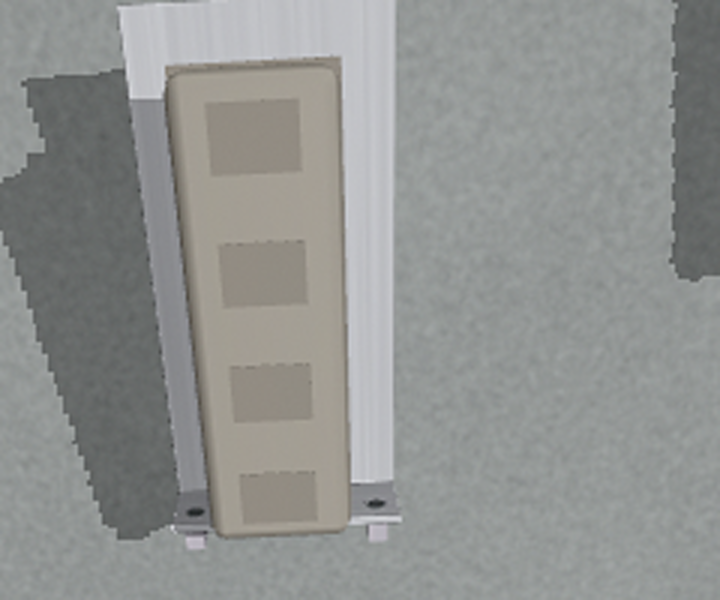

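The long carton sits on the low stand at px (308,100), looking slightly turned. Fitting both poses.

```bash
python3 - <<'E'
from h import *
k=dict(f=305.8575,c=np.array([322.44685,201.47449]),p=np.array([0.47458929, 0.33753017, 0.44105478]),R=np.array([[ 9.22428575e-02, -9.55393259e-01, -2.80561895e-01],
       [-9.95736525e-01, -8.84576188e-02, -2.61538356e-02],
       [ 1.69361065e-04,  2.81778231e-01, -9.59479546e-01]]))
u=lambda x,y:(220+x/3,y/3)
h=fit(slope,k,[[0,.05,0],[0,-.05,0],[0,.05,.035],[0,-.05,.035],[.19,.05,0],[.19,-.05,0]],[u(179,490),u(392,482),u(175,525),u(401,517),u(119,5),u(396,np.nan)],[.404,.34,.09])
def sh(dx,dy,a):
    f=slope(*h); return lambda P: f(np.array([dx,dy,0])+np.atleast_2d(P)@R.from_euler("z",a).as_matrix().T)
o=fit(sh,k,[[-.085,.03,.057],[-.085,-.03,.057],[.085,.03,.057],[.085,-.03,.057],[.085,.03,0.01],[.085,-.03,0.01]],[u(212,533),u(350,528),u(168,71),u(340,66),u(165,66),u(341,57)],[.085,0,0])
c=sh(*o)([0,0,.03])[0]; print("centre",c, "yaw",h[2]+o[2]*np.cos(TI))
goto(c[0],c[1],c[2]-.020,h[2]+o[2])
E
```

```text
fit [0.4061 0.3409 0.1362] res [[0.1, 0.5], [0.6, 0.1], [-1.5, -0.0], [0.1, -0.7], [-0.2, 0.1], [0.4, 0.0]]
fit [0.0855 0.0019 0.0025] res [[-1.2, 4.3], [1.3, 3.8], [-4.6, -0.6], [1.3, -2.3], [2.1, 0.2], [-1.0, 0.3]]
centre [0.48012261 0.35297726 0.06697517] yaw 0.1386177971282325
pos [0.4022 0.3308 0.2979] yaw 0.094 tool shift mm [ 79.6 -14.8 250.9] turn(tool z) -0.045 t 15.55
```

Emit:
{"fn": "play_rows", "kwargs": {
  "targets": "40 -7 20 0;40 -8 20 0;0 0 40 -0.045;0 0 40 0;0 0 40 0;0 0 40 0;0 0 35 0;0 0 16 0;0 0 0 0;0 0 0 0"
}}

```text
t: 16.55
position: [0.4812, 0.3531, 0.0473]
tcp_rot: [-3.134, -0.216, -0.002]
ft_force: [-0.2, -0.9, 1.3]
grip_width: 0.996
grasp_force: 0.0
```

Emit:
{"fn": "play_rows", "kwargs": {
  "targets": "0 0 0 0;0 0 0 0;0 0 0 0;0 0 0 0;0 0 0 0;0 0 0 0;0 0 0 0;0 0 0 0;0 0 0 0;0 0 0 0",
  "jaw": 1
}}

```text
t: 17.55
position: [0.4813, 0.3538, 0.048]
tcp_rot: [-3.132, -0.216, -0.005]
ft_force: [-0.2, 1.3, 6.7]
grip_width: 0.698
grasp_force: 17.7
```

```bash
python3 - <<'E'
from h import *
H=(.5351,-.1435,.183)
c=slope(*H)([.088,0,.033])[0]; print(c)
goto(c[0],c[1],c[2]-.020,H[2])
E
```

```text
[ 0.6103803  -0.12956783  0.07051396]
pos [0.4813 0.3538 0.048 ] yaw 0.138 tool shift mm [ 61.4 496.6  -3.1] turn(tool z) -0.045 t 17.55
```

Emit:
{"fn": "play_rows", "kwargs": {
  "targets": "0 0 -5 0;0 0 -10 0;0 0 -20 0;0 0 -25 0;0 0 -25 0;0 0 -25 0;0 0 -20 0;0 0 -10 0;1 5 0 0;2 12 0 0"
}}

```text
t: 18.55
position: [0.4855, 0.3364, 0.1854]
tcp_rot: [3.133, 0.218, -0.002]
ft_force: [0.6, -0.4, -3.0]
grip_width: 0.701
grasp_force: 19.3
```

Emit:
{"fn": "play_rows", "kwargs": {
  "targets": "5 22 0 0;5 32 0 0;5 40 0 0;5 45 0 0;5 45 0 0;5 45 0 0;5 45 0 0;5 45 0 0;5 40 0 0;5 35 0 0"
}}

```text
t: 19.55
position: [0.589, -0.0498, 0.1849]
tcp_rot: [-3.134, -0.214, 0.004]
ft_force: [0.7, 0.3, -2.8]
grip_width: 0.701
grasp_force: 19.2
```

Emit:
{"fn": "play_rows", "kwargs": {
  "targets": "3 30 0 0;3 25 0 0;2 15 0 0;0 10 0 0;0 6 0 0;0 0 0 -0.02;0 0 0 -0.025;0 0 0 0;0 0 0 0;0 0 0 0"
}}

```text
t: 20.55
position: [0.6093, -0.1304, 0.1864]
tcp_rot: [3.128, 0.287, 0.0]
ft_force: [-0.4, -0.7, -3.0]
grip_width: 0.705
grasp_force: 19.2
```

```bash
python3 - <<'E'
from h import *
s=monitor.observe();print(s["ft_force"],s["grip_width"],s["grasp_force"],s["torque"])
H=(.5351,-.1435,.183)
c=slope(*H)([.088,0,.033])[0]
goto(c[0],c[1],c[2]-.020,H[2])
cv2.imwrite("pics/s5.png",cams.capture("side"))
E
```

```text
[-0.43514544 -0.74165334 -3.02308472] 0.7048428083352515 19.235299229621887 [ 0.00880522 -0.01552564 -0.03258543]
pos [ 0.6093 -0.1304  0.1864] yaw 0.183 tool shift mm [  1.2  -0.6 135.9] turn(tool z) 0.0 t 20.55
```

View pics/s5.png

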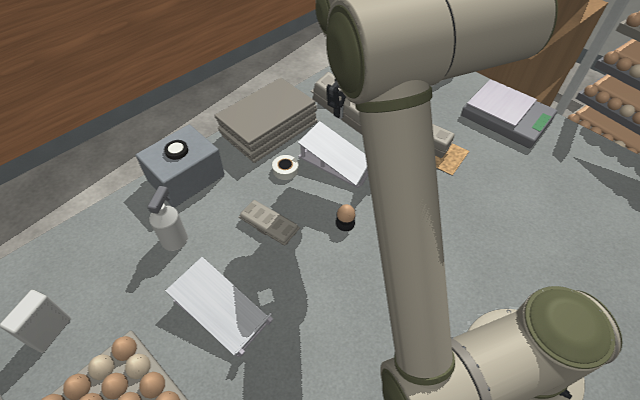

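Emit:
{"fn": "play_rows", "kwargs": {
  "targets": "1 -1 10 0;0 0 20 0;0 0 25 0;0 0 25 0;0 0 25 0;0 0 15 0;0 0 8 0;0 0 4 0;0 0 2 0;0 0 0 0"
}}

```text
t: 21.6
position: [0.6104, -0.1297, 0.0528]
tcp_rot: [3.128, 0.287, 0.001]
ft_force: [-0.3, 0.8, -3.4]
grip_width: 0.703
grasp_force: 19.2
```

Emit:
{"fn": "play_rows", "kwargs": {
  "targets": "0 0 1 0;0 0 1 0;0 0 1 0;0 0 1 0;0 0 0 0;0 0 0 0;0 0 0 0;0 0 0 0;0 0 0 0;0 0 0 0"
}}

```text
t: 22.6
position: [0.6102, -0.1296, 0.0484]
tcp_rot: [3.128, 0.287, 0.0]
ft_force: [0.1, -0.1, -3.3]
grip_width: 0.699
grasp_force: 19.3
```

Expected contact is near z 0.047, so I'll continue in small steps.

Emit:
{"fn": "play_rows", "kwargs": {
  "targets": "0 0 0.5 0;0 0 0.5 0;0 0 0.5 0;0 0 0.5 0;0 0 0.5 0;0 0 0.5 0;0 0 0 0;0 0 0 0;0 0 0 0;0 0 0 0"
}}

```text
t: 23.6
position: [0.6102, -0.1297, 0.048]
tcp_rot: [3.128, 0.286, 0.002]
ft_force: [-8.2, 1.5, 18.0]
grip_width: 0.7
grasp_force: 21.5
```

Emit:
{"fn": "play_rows", "kwargs": {
  "targets": "0 0 -1.5 0;-0.5 0 0.1 0;-0.5 0 0.1 0;-0.5 0 0.1 0;-0.5 0 0.2 0;-0.5 0 0.1 0;-0.5 0 0.1 0;0 0 0 0;0 0 0 0;0 0 0 0"
}}

```text
t: 24.6
position: [0.6097, -0.13, 0.0479]
tcp_rot: [3.127, 0.286, 0.011]
ft_force: [7.6, 3.6, 7.4]
grip_width: 0.702
grasp_force: 20.5
```

Emit:
{"fn": "play_rows", "kwargs": {
  "targets": "1 0 0 0;0 0 0 0;0 0 0 0;0 0 0 0;0 0 0 0;0 0 0 0;0 0 -10 0;0 0 -20 0;0 0 -40 0;0 0 -40 0",
  "jaw": -1
}}

```text
t: 25.6
position: [0.6079, -0.1299, 0.1578]
tcp_rot: [-3.128, -0.287, 0.001]
ft_force: [0.5, 1.1, -0.6]
grip_width: 1.0
grasp_force: 0.0
```

Emit:
{"fn": "play_rows", "kwargs": {
  "targets": "0 0 -40 0;0 0 -40 0;0 0 -40 0;-25 0 -22 0;-40 0 0 0;-40 0 0 0;-5 0 0 0;0 0 0 0;0 0 0 0;0 0 0 0"
}}

```text
t: 26.6
position: [0.5008, -0.1499, 0.298]
tcp_rot: [-3.128, -0.288, -0.0]
ft_force: [-0.6, -0.8, -1.2]
grip_width: 0.999
grasp_force: 0.0
```

```bash
python3 - <<'E'
from h import *
goto(.5,-.14,.3,.183)
im=cams.capture("wrist");cv2.imwrite("pics/w6.png",im);k=cam("wrist");np.save("k6",k,allow_pickle=True)
for n in ["long","short","mat"]:
    print(n,[(np.round(d["xy"],1),round(d["conf"],2)) for d in landmark_of(n,"wrist")[:2]])
cv2.imwrite("pics/w6c.png",cv2.resize(im[0:260,260:520],None,fx=2.3,fy=2.3,interpolation=cv2.INTER_CUBIC))
for d in [.085,.088]:
  P=[[d+a,b,z] for a,b,z in [(-.085,.03,.06),(-.085,-.03,.06),(.085,.03,.06),(.085,-.03,.06)]]
  print(((proj(k,slope(.5351,-.1435,.183)(P))-[260,0])*2.3).round(1).tolist())
E
```

```text
pos [ 0.5008 -0.1499  0.298 ] yaw 0.183 tool shift mm [ 1.  -9.9 -2. ] turn(tool z) 0.0 t 26.6
long [(array([321.8,  73.4]), 0.8)]
short [(array([452.8, 196. ]), 0.81)]
mat [(array([453.9, 197.5]), 0.85), (array([116.3,  54.3]), 0.27)]
[[84.8, 363.2], [199.8, 363.4], [66.7, -35.0], [218.1, -34.7]]
[[84.6, 357.9], [200.0, 358.0], [66.3, -44.3], [218.5, -44.0]]
```

View pics/w6c.png

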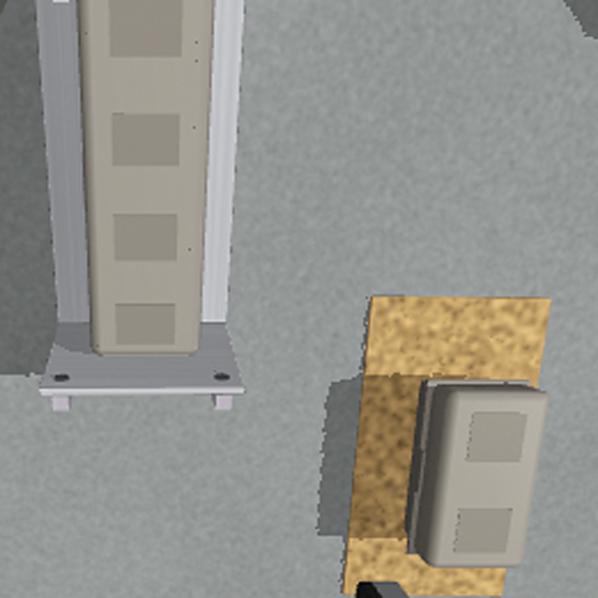

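```bash
python3 - <<'E'
from h import *
k=np.load("k6.npy",allow_pickle=True).item()
u=lambda x,y:(260+x/2.3,y/2.3)
m=fit(level(.003),k,[[.1,.055,0],[.1,-.055,0]],[u(371,296),u(551,298)],[.488,-.35,.18])
p=fit(level(.003),k,[[.055,.03,.055],[.055,-.03,.055],[-.055,.03,.055],[-.055,-.03,.055],[.055,.03,0],[-.055,.03,0]],[u(436,388),u(548,386),u(418,562),u(524,570),u(428,380),u(406,553)],[.488,-.35,.18])
goto(p[0],p[1],.012,p[2])
# short-1 reference and long
h=(.5351,-.1435,.183)
for d in (.0,.001,.002): print(((proj(k,slope(*h)([[d,.027,.06],[d,-.027,.06],[d,.027,.056]]))-[260,0])*2.3).round(1).tolist(),"obs row ~355, cols 93,198")
E
```

```text
fit [ 0.4862 -0.3481  0.1729] res [[-0.2, -0.0], [0.2, 0.0]]
fit [ 0.4858 -0.3509  0.2168] res [[1.2, 0.9], [0.1, 0.2], [2.1, 4.7], [0.0, -0.1], [-10.7, -2.6], [-6.3, -6.8]]
pos [ 0.5005 -0.1499  0.2978] yaw 0.183 tool shift mm [-50.9 195.1 285.8] turn(tool z) -0.033 t 26.8
[[90.5, 363.2], [194.0, 363.4], [91.0, 360.2]] obs row ~355, cols 93,198
[[90.5, 361.5], [194.1, 361.6], [91.0, 358.4]] obs row ~355, cols 93,198
[[90.4, 359.7], [194.2, 359.8], [90.9, 356.7]] obs row ~355, cols 93,198
```

```bash
python3 - <<'E'
from h import *
k=np.load("k6.npy",allow_pickle=True).item()
u=lambda x,y:(260+x/2.3,y/2.3)
for z in (.055,.06): p=fit(level(.003),k,[[.055,.03,z],[.055,-.03,z],[-.055,.03,z],[-.055,-.03,z]],[u(438,390),u(548,387),u(424,562),u(522,568)],[.488,-.35,.18])
im=cv2.imread("pics/w6.png")
cv2.imwrite("pics/w6d.png",cv2.resize(im[150:260,400:520],None,fx=5,fy=5,interpolation=cv2.INTER_CUBIC))
q=proj(k,level(.003)(.488,-.35,.183)([[a,b,z] for z in (0,.03,.06) for a in (-.055,.055) for b in (-.03,.03)])); print(((q-[400,150])*5).round().tolist())
E
```

```text
fit [ 0.4865 -0.3504  0.2138] res [[0.2, -0.6], [-0.0, -0.7], [-0.9, 4.2], [0.6, 0.4]]
fit [ 0.4873 -0.3477  0.2157] res [[-0.2, -0.9], [0.3, -1.1], [-1.1, 4.9], [0.9, 1.0]]
[[339.0, 408.0], [144.0, 408.0], [391.0, 52.0], [182.0, 51.0], [387.0, 448.0], [179.0, 447.0], [446.0, 69.0], [222.0, 68.0], [441.0, 492.0], [219.0, 492.0], [509.0, 89.0], [269.0, 88.0]]
```

View pics/w6d.png

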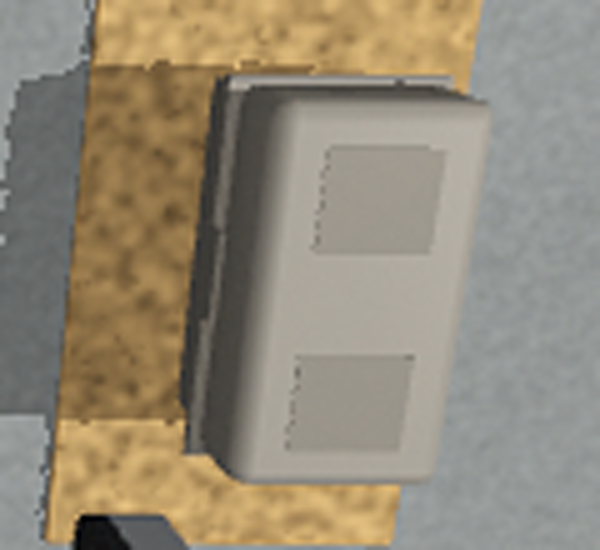

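The short carton lies flat and centred on the mat (≈0.488, −0.350, yaw 0.183), and the long one is at its backstop. Picking up the short carton now.

Emit:
{"fn": "play_rows", "kwargs": {
  "targets": "-12 48 0 0;-12 48 0 0;-12 48 0 0;-12 48 10 0;0 2 30 0;0 0 40 0;0 0 40 0;0 0 40 0;0 0 40 0;0 0 30 0"
}}

```text
t: 27.8
position: [0.4878, -0.3484, 0.0656]
tcp_rot: [-3.126, -0.287, 0.002]
ft_force: [0.7, 0.2, -0.6]
grip_width: 1.0
grasp_force: 0.0
```

Emit:
{"fn": "play_rows", "kwargs": {
  "targets": "0 0 25 0;0 0 15 0;0 0 9 0;0 0 4 0;0 0 0 0;0 0 0 0;0 0 0 0;0 0 0 0;0 0 0 0;0 0 0 0"
}}

```text
t: 28.8
position: [0.4881, -0.349, 0.0154]
tcp_rot: [3.128, 0.287, 0.0]
ft_force: [-0.5, 0.5, 0.4]
grip_width: 1.0
grasp_force: 0.0
```

```bash
python3 - <<'E'
from h import *
goto(.488,-.35,.0135,.183)
E
```

```text
pos [ 0.4881 -0.349   0.0154] yaw 0.183 tool shift mm [-0.3  0.9  1.9] turn(tool z) -0.0 t 28.8
```

Emit:
{"fn": "play_rows", "kwargs": {
  "targets": "0 0 1.5 0;0 0 0 0;0 0 0 0;0 0 0 0;0 0 0 0;0 0 0 0;0 0 0 0;0 0 0 0;0 0 0 0;0 0 0 0",
  "jaw": 1
}}

```text
t: 29.8
position: [0.4881, -0.3489, 0.0137]
tcp_rot: [-3.128, -0.287, 0.0]
ft_force: [0.9, 0.2, -1.2]
grip_width: 0.699
grasp_force: 22.7
```

Emit:
{"fn": "play_rows", "kwargs": {
  "targets": "0 0 -5 0;0 0 -10 0;0 0 -20 0;0 0 -30 0;0 0 -30 0;0 0 -30 0;0 0 -20 0;0 0 -10 0;1 -8 0 0;3 -18 0 0"
}}

```text
t: 30.8
position: [0.4868, -0.3226, 0.1678]
tcp_rot: [-3.128, -0.285, 0.001]
ft_force: [-0.7, 0.8, -1.8]
grip_width: 0.7
grasp_force: 22.6
```

Emit:
{"fn": "play_rows", "kwargs": {
  "targets": "4 -30 0 0;6 -40 0 0;6 -42 0 0;6 -42 0 0;6 -42 0 0;6 -42 0 0;6 -42 0 0;6 -42 0 0;6 -42 0 0;6 -42 0 0"
}}

```text
t: 31.8
position: [0.4692, 0.0891, 0.1677]
tcp_rot: [-3.128, -0.287, 0.004]
ft_force: [0.6, 0.0, -1.6]
grip_width: 0.699
grasp_force: 22.6
```

Emit:
{"fn": "play_rows", "kwargs": {
  "targets": "6 -42 0 0;6 -42 0 0;6 -42 0 0;6 -42 0 0;6 -35 0 0;4 -25 0 0;2 -18 0 0;0 -8 0 0.02;0 0 0 0.027;0 0 0 0"
}}

```text
t: 32.8
position: [0.4591, 0.3431, 0.1679]
tcp_rot: [3.134, 0.212, -0.003]
ft_force: [0.1, -0.0, -1.6]
grip_width: 0.702
grasp_force: 22.6
```

```bash
python3 - <<'E'
from h import *
s=monitor.observe();print(s["ft_force"],s["grip_width"],s["grasp_force"],s["torque"])
goto(.4593,.3482,.056,.136)
cv2.imwrite("pics/s7.png",cams.capture("side")[100:400,100:500])
E
```

```text
[ 0.074069   -0.03813911 -1.58238863] 0.7016268064499178 22.592954635620117 [-0.00348333  0.0002705   0.01842849]
pos [0.4591 0.3431 0.1679] yaw 0.135 tool shift mm [  1.1  -5.1 111.9] turn(tool z) -0.001 t 32.8
```

View pics/s7.png

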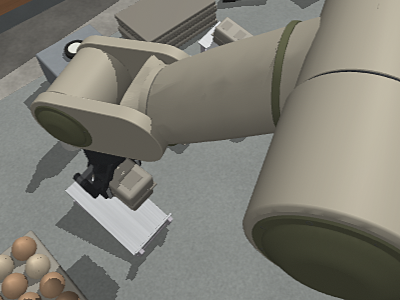

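Emit:
{"fn": "play_rows", "kwargs": {
  "targets": "1 -5 10 0;0 0 20 0;0 0 25 0;0 0 25 0;0 0 15 0;0 0 8 0;0 0 4 0;0 0 0 0;0 0 0 0;0 0 0 0"
}}

```text
t: 33.85
position: [0.4604, 0.3487, 0.0624]
tcp_rot: [-3.134, -0.213, -0.002]
ft_force: [-0.2, -0.2, -1.2]
grip_width: 0.699
grasp_force: 22.6
```

Emit:
{"fn": "play_rows", "kwargs": {
  "targets": "0 0 1 0;0 0 1 0;0 0 1 0;0 0 1 0;0 0 1 0;0 0 1 0;0 0 0 0;0 0 0 0;0 0 0 0;0 0 0 0"
}}

```text
t: 34.85
position: [0.4601, 0.3485, 0.0558]
tcp_rot: [-3.134, -0.213, -0.0]
ft_force: [-0.1, 0.5, -1.8]
grip_width: 0.702
grasp_force: 22.6
```

Emit:
{"fn": "play_rows", "kwargs": {
  "targets": "0 0 1 0;0 0 1 0;-0.4 0 1 0;-0.4 0 1 0;-0.4 0 1 0;-0.4 0 1 0;-0.4 0 1 0;0 0 0 0;0 0 0 0;0 0 0 0"
}}

```text
t: 35.85
position: [0.4575, 0.3482, 0.0494]
tcp_rot: [3.134, 0.214, -0.001]
ft_force: [-6.0, -1.6, 6.4]
grip_width: 0.698
grasp_force: 23.6
```

Emit:
{"fn": "play_rows", "kwargs": {
  "targets": "-0.4 0 1 0;-0.4 0 1 0;-0.4 0 1 0;-0.4 0 1 0;-0.4 0 1 0;0 0 0 0;0 0 0 0;0 0 0 0;0 0 0 0;0 0 0 0"
}}

```text
t: 36.85
position: [0.4556, 0.3479, 0.0444]
tcp_rot: [3.134, 0.213, -0.001]
ft_force: [-5.3, -2.4, 7.4]
grip_width: 0.701
grasp_force: 22.9
```

Emit:
{"fn": "play_rows", "kwargs": {
  "targets": "-0.4 0 1 0;-0.4 0 1 0;-0.4 0 1 0;-0.4 0 1 0;0 0 0 0;0 0 0 0;0 0 0 0;0 0 0 0;0 0 0 0;0 0 0 0"
}}

```text
t: 37.85
position: [0.4541, 0.3477, 0.0407]
tcp_rot: [-3.134, -0.213, -0.0]
ft_force: [-6.0, -2.6, 9.3]
grip_width: 0.698
grasp_force: 20.2
```

Emit:
{"fn": "play_rows", "kwargs": {
  "targets": "0 0 0.5 0;0 0 0.5 0;0 0 0.5 0;0 0 0.5 0;0 0 0 0;0 0 0 0;0 0 0 0;0 0 0 0;0 0 0 0;0 0 0 0"
}}

```text
t: 38.85
position: [0.4538, 0.3477, 0.0397]
tcp_rot: [-3.134, -0.213, 0.0]
ft_force: [-10.5, -5.1, 20.0]
grip_width: 0.699
grasp_force: 20.1
```

Emit:
{"fn": "play_rows", "kwargs": {
  "targets": "0 0 -1.5 0;-0.7 0 0.2 0;-0.7 0 0.2 0;-0.7 0 0.2 0;-0.7 0 0.2 0;-0.7 0 0.2 0;-0.7 0 0.1 0;0 0 0 0;0 0 0 0;0 0 0 0"
}}

```text
t: 39.85
position: [0.4523, 0.3478, 0.0393]
tcp_rot: [-3.133, -0.213, -0.008]
ft_force: [2.8, 1.3, 9.3]
grip_width: 0.701
grasp_force: 19.9
```

Emit:
{"fn": "play_rows", "kwargs": {
  "targets": "-0.7 0 0.1 0;-0.7 0 0.2 0;-0.7 0 0.2 0;-0.7 0 0.2 0;0 0 0 0;0 0 0 0;0 0 0 0;0 0 0 0;0 0 0 0;0 0 0 0"
}}

```text
t: 40.85
position: [0.4523, 0.3479, 0.0396]
tcp_rot: [-3.131, -0.213, -0.018]
ft_force: [11.9, 1.4, 7.6]
grip_width: 0.701
grasp_force: 19.4
```

Emit:
{"fn": "play_rows", "kwargs": {
  "targets": "2 0 -1 0;0 0 0 0;0 0 0 0;0 0 0 0;0 0 0 0;0 0 0 0;0 0 -10 0;0 0 -20 0;0 0 -40 0;0 0 -40 0",
  "jaw": -1
}}

```text
t: 41.85
position: [0.4492, 0.3469, 0.1501]
tcp_rot: [3.134, 0.213, -0.001]
ft_force: [0.7, 0.3, 0.2]
grip_width: 1.001
grasp_force: 0.0
```

Emit:
{"fn": "play_rows", "kwargs": {
  "targets": "0 0 -40 0;0 0 -40 0;0 0 -40 0;0 20 -30 0;3 42 0 0;3 42 0 0;3 42 0 -0.02;3 42 0 -0.02;3 20 0 -0.02;0 0 0 -0.02"
}}

```text
t: 42.85
position: [0.4946, 0.1412, 0.2991]
tcp_rot: [3.123, 0.334, 0.001]
ft_force: [-0.5, -0.1, -0.0]
grip_width: 1.005
grasp_force: 0.0
```

```bash
python3 - <<'E'
from h import *
goto(.5,.12,.3,.22)
im=cams.capture("wrist");cv2.imwrite("pics/w8.png",im);k=cam("wrist");np.save("k8",k,allow_pickle=True)
for n in ["flat","short","low_slope","eggcup"]:
    print(n,[(np.round(d["xy"],1),round(d["conf"],2)) for d in landmark_of(n,"wrist")[:2]])
cv2.imwrite("pics/w8c.png",cv2.resize(im[0:230,60:380],None,fx=2.5,fy=2.5,interpolation=cv2.INTER_CUBIC))
u=lambda q:((q-[60,0])*2.5).round().tolist()
L=(.4061,.3409,.1362)
print("low corner",u(proj(k,slope(*L)([[0,.05,0],[0,-.05,0],[.19,.05,0],[.19,-.05,0],[0,.05,.035],[0,-.05,.035]]))))
print("short lid",u(proj(k,slope(*L)([[0,.03,.06],[0,-.03,.06],[.11,.03,.06],[.11,-.03,.06]]))))
E
```

```text
pos [0.4946 0.1412 0.2991] yaw 0.213 tool shift mm [ 0.8 21.9 -0.9] turn(tool z) -0.007 t 42.85
flat [(array([334.5,  93.1]), 0.91)]
short [(array([165.9, 161.2]), 0.87)]
low_slope [(array([172.2, 197.5]), 0.67)]
eggcup [(array([409. , 198.2]), 0.96)]
low corner [[199.0, 482.0], [374.0, 496.0], [101.0, 115.0], [326.0, 134.0], [165.0, 515.0], [352.0, 529.0]]
short lid [[176.0, 544.0], [295.0, 553.0], [114.0, 335.0], [253.0, 346.0]]
```

View pics/w8c.png

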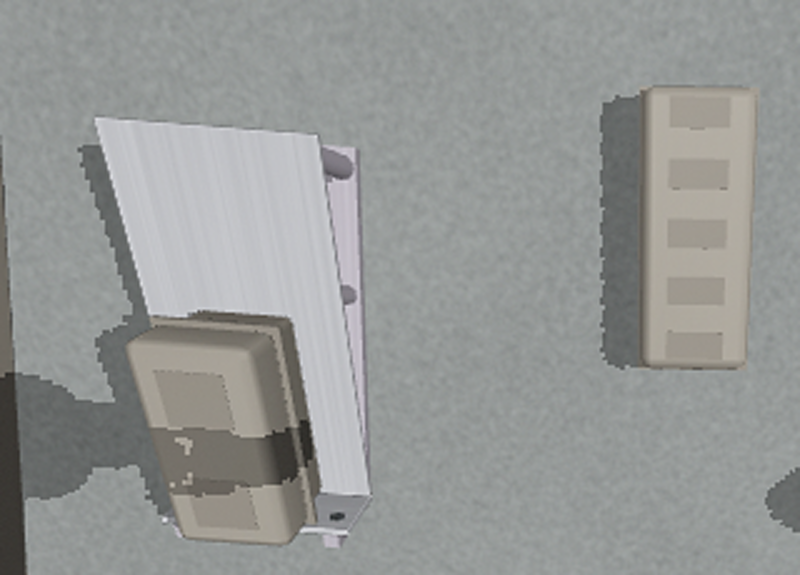

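The short carton lies on the low stand, with lid corners near (130,340) and (293,545) in the crop. The flat carton is at (697,227). I'll fit both poses numerically.

```bash
python3 - <<'E'
from h import *
k=np.load("k8.npy",allow_pickle=True).item()
u=lambda x,y:(60+x/2.5,y/2.5)
L=fit(slope,k,[[.19,.05,0],[.19,-.05,0],[0,-.05,0],[0,-.05,.035]],[u(97,118),u(319,134),u(370,495),u(350,530)],[.406,.341,.136])
def sh(dx,dy,a):
    f=slope(*L); return lambda P: f(np.array([dx,dy,0])+np.atleast_2d(P)@R.from_euler("z",a).as_matrix().T)
P=[[.055,.03,.03],[.055,-.03,.03],[.055,.027,.056],[.055,-.027,.056],[-.055,.027,.056],[-.055,-.027,.056]]
o=[u(150,320),u(291,319),u(128,340),u(272,345),u(180,538),u(296,543)]
for z in (0,.002): fit(sh,k,P,o,[.055,0,0])
q=((proj(k,sh(.055,0,0)(P))-[60,0])*2.5).round().tolist();print(q)
for z in (.027,.03): p=fit(level(0),k,[[.07,.03,z],[.07,-.03,z],[-.07,.03,z],[-.07,-.03,z]],[u(643,88),u(757,90),u(641,366),u(746,368)],[.587,.139,.22])
goto(p[0],p[1],.0,p[2])
# reproject short landmark
print(proj(k,sh(.055,0,0)([0,0,0])), "net short 165.9 161.2")
im=cv2.imread("pics/w8.png"); hsv=cv2.cvtColor(im,cv2.COLOR_BGR2HSV)
for r in range(124,220,8):
    row=hsv[r,60:210].astype(int); m=np.where((row[:,1]>22)&(row[:,0]<35))[0]; print(r,(m.min()+60,m.max()+60,len(m)) if len(m) else None,end=" ")
E
```

```text
fit [0.4052 0.3421 0.1434] res [[-0.8, -0.4], [0.4, 0.3], [0.6, 0.5], [-0.1, -0.2]]
fit [ 0.0556 -0.0029 -0.0154] res [[2.9, -2.3], [-1.8, 2.7], [0.8, -2.8], [-7.1, -0.4], [3.2, 0.8], [-0.8, 2.2]]
fit [ 0.0556 -0.0029 -0.0154] res [[2.9, -2.3], [-1.8, 2.7], [0.8, -2.8], [-7.1, -0.4], [3.2, 0.8], [-0.8, 2.2]]
[[150.0, 316.0], [279.0, 326.0], [122.0, 335.0], [246.0, 344.0], [184.0, 541.0], [290.0, 549.0]]
fit [0.59   0.1415 0.2046] res [[-1.6, -1.1], [2.0, -1.2], [-1.4, 3.4], [1.1, 3.1]]
fit [0.5893 0.1415 0.2042] res [[-1.7, -1.1], [2.2, -1.2], [-1.5, 4.1], [1.3, 3.9]]
pos [0.4938 0.1444 0.2987] yaw 0.217 tool shift mm [ 92.6  23.4 298.7] turn(tool z) 0.013 t 43.1
[[166.42651424 161.06431139]] net short 165.9 161.2
124 (np.int64(60), np.int64(63), 4) 132 (np.int64(60), np.int64(176), 63) 140 (np.int64(60), np.int64(178), 70) 148 (np.int64(60), np.int64(179), 71) 156 (np.int64(60), np.int64(180), 72) 164 (np.int64(60), np.int64(182), 66) 172 (np.int64(60), np.int64(183), 69) 180 (np.int64(60), np.int64(185), 72) 188 (np.int64(60), np.int64(186), 68) 196 (np.int64(60), np.int64(186), 66) 204 (np.int64(60), np.int64(185), 65) 212 (np.int64(60), np.int64(178), 49)
```

Emit:
{"fn": "play_rows", "kwargs": {
  "targets": "45 11 10 0;47 12 20 0.013;0 0 40 0;0 0 40 0;0 0 40 0;0 0 40 0;0 0 40 0;0 0 30 0;0 0 15 0;0 0 8 0"
}}

```text
t: 44.1
position: [0.5859, 0.1417, 0.0148]
tcp_rot: [-3.125, -0.32, 0.004]
ft_force: [-0.1, 1.1, -0.0]
grip_width: 1.003
grasp_force: 0.0
```

```bash
python3 - <<'E'
from h import *
goto(.5893,.1415,.002,.204)
E
```

```text
pos [0.5859 0.1417 0.0148] yaw 0.204 tool shift mm [ 3.3  0.9 12.8] turn(tool z) -0.0 t 44.1
```

Emit:
{"fn": "play_rows", "kwargs": {
  "targets": "3 1 5 0;0 0 4 0;0 0 2 0;0 0 0 0;0 0 0 0;0 0 0 0;0 0 0 0;0 0 0 0;0 0 0 0;0 0 0 0"
}}

```text
t: 45.1
position: [0.5898, 0.1404, 0.0054]
tcp_rot: [-3.125, -0.318, 0.0]
ft_force: [-0.2, 0.6, -1.2]
grip_width: 1.0
grasp_force: 0.0
```

Emit:
{"fn": "play_rows", "kwargs": {
  "targets": "0 0 0 0;0 0 0 0;0 0 0 0;0 0 0 0;0 0 0 0;0 0 0 0;0 0 0 0;0 0 0 0;0 0 0 0;0 0 0 0",
  "jaw": 1
}}

```text
t: 46.1
position: [0.5899, 0.1403, 0.0055]
tcp_rot: [3.125, 0.318, 0.0]
ft_force: [-0.6, -0.9, 2.7]
grip_width: 0.7
grasp_force: 23.3
```

```bash
python3 - <<'E'
from h import *
a=.0523; H=(.5351,-.1435,.183)
x=H[0]+a*np.cos(H[2])+.001*np.sin(H[2]); y=H[1]+a*np.sin(H[2])-.001*np.cos(H[2]); print(x,y)
goto(x,y,.1256-.013,.183)
E
```

```text
0.5867086841818878 -0.13496573277813714
pos [0.5899 0.1403 0.0055] yaw 0.203 tool shift mm [ -58.6  269.  -107.1] turn(tool z) 0.02 t 46.1
```

Emit:
{"fn": "play_rows", "kwargs": {
  "targets": "0 0 -5 0;0 0 -10 0;0 0 -20 0;0 0 -30 0;0 0 -30 0;0 0 -30 0;0 0 -25 0;0 0 -15 0;-2 8 0 0;-4 20 0 0"
}}

```text
t: 47.1
position: [0.5891, 0.1121, 0.1702]
tcp_rot: [-3.125, -0.321, 0.0]
ft_force: [-0.6, -0.5, -2.3]
grip_width: 0.695
grasp_force: 22.8
```

Emit:
{"fn": "play_rows", "kwargs": {
  "targets": "-7 32 0 0;-9 40 0 0;-9 40 0 0;-9 40 0 0;-8 36 0 0;-6 28 0 0;-4 15 0 0;-1 8 0 0.01;0 2 0 0.01;0 0 0 0"
}}

```text
t: 48.1
position: [0.5862, -0.1342, 0.1702]
tcp_rot: [-3.128, -0.287, 0.0]
ft_force: [1.0, 0.1, -1.3]
grip_width: 0.695
grasp_force: 22.8
```

```bash
python3 - <<'E'
from h import *
s=monitor.observe();print(s["ft_force"],s["grasp_force"],s["torque"])
goto(.5867,-.135,.116,.183)
E
```

```text
[ 0.97537339  0.10101984 -1.28545943] 22.835251092910767 [ 0.01840615 -0.00988915  0.00149142]
pos [ 0.5862 -0.1342  0.1702] yaw 0.183 tool shift mm [ 0.3  0.9 54.2] turn(tool z) 0.0 t 48.1
```

Emit:
{"fn": "play_rows", "kwargs": {
  "targets": "1 1 8 0;0 0 15 0;0 0 12 0;0 0 8 0;0 0 5 0;0 0 2 0;0 0 1 0;0 0 0 0;0 0 0 0;0 0 0 0"
}}

```text
t: 49.1
position: [0.5875, -0.1359, 0.1197]
tcp_rot: [3.128, 0.287, 0.001]
ft_force: [-0.4, 0.4, -1.4]
grip_width: 0.699
grasp_force: 22.8
```

Emit:
{"fn": "play_rows", "kwargs": {
  "targets": "0 0 1 0;0 0 1 0;0 0 1 0;0 0 1 0;0 0 1 0;0 0 1 0;0 0 0 0;0 0 0 0;0 0 0 0;0 0 0 0"
}}

```text
t: 50.1
position: [0.5867, -0.136, 0.1135]
tcp_rot: [3.128, 0.287, -0.002]
ft_force: [-5.3, -0.5, 3.7]
grip_width: 0.695
grasp_force: 23.6
```

Emit:
{"fn": "play_rows", "kwargs": {
  "targets": "-0.1 0 1 0;-0.1 0 1 0;-0.1 0 1 0;-0.1 0 1 0;-0.1 0 1 0;-0.1 0 1 0;-0.1 0 1 0;0 0 0 0;0 0 0 0;0 0 0 0"
}}

```text
t: 51.1
position: [0.5862, -0.1361, 0.1064]
tcp_rot: [3.128, 0.287, -0.002]
ft_force: [-4.3, -0.8, 2.4]
grip_width: 0.7
grasp_force: 23.8
```

Emit:
{"fn": "play_rows", "kwargs": {
  "targets": "-0.1 0 1 0;-0.1 0 1 0;-0.1 0 1 0;-0.1 0 1 0;-0.1 0 1 0;-0.1 0 1 0;0 0 0 0;0 0 0 0;0 0 0 0;0 0 0 0"
}}

```text
t: 52.1
position: [0.586, -0.1361, 0.1004]
tcp_rot: [3.128, 0.287, -0.0]
ft_force: [-4.1, -1.4, 2.3]
grip_width: 0.7
grasp_force: 24.0
```

Emit:
{"fn": "play_rows", "kwargs": {
  "targets": "-0.1 0 1 0;0 0 1 0;0 0 0.5 0;0 0 0.5 0;0 0 0 0;0 0 0 0;0 0 0 0;0 0 0 0;0 0 0 0;0 0 0 0"
}}

```text
t: 53.1
position: [0.5859, -0.1362, 0.0976]
tcp_rot: [3.128, 0.287, -0.0]
ft_force: [-5.5, -1.1, 4.9]
grip_width: 0.699
grasp_force: 24.4
```

Emit:
{"fn": "play_rows", "kwargs": {
  "targets": "0 0 0.5 0;0 0 0.5 0;0 0 0.5 0;0 0 0 0;0 0 0 0;0 0 0 0;0 0 0 0;0 0 0 0;0 0 0 0;0 0 0 0"
}}

```text
t: 54.1
position: [0.5859, -0.1362, 0.0975]
tcp_rot: [3.128, 0.287, 0.001]
ft_force: [-9.6, -0.3, 16.9]
grip_width: 0.697
grasp_force: 25.7
```

Emit:
{"fn": "play_rows", "kwargs": {
  "targets": "0 0 -1 0;-0.7 0 0.2 0;-0.7 0 0.2 0;-0.7 0 0.2 0;-0.7 0 0.2 0;-0.7 0 0.2 0;-0.7 0 0.1 0;0 0 0 0;0 0 0 0;0 0 0 0"
}}

```text
t: 55.1
position: [0.5837, -0.1369, 0.0969]
tcp_rot: [3.127, 0.287, 0.008]
ft_force: [1.3, 0.6, 6.4]
grip_width: 0.696
grasp_force: 24.7
```

Emit:
{"fn": "play_rows", "kwargs": {
  "targets": "-0.7 0 0.2 0;-0.7 0 0.2 0;0 0 0 0;0 0 0 0;0 0 0 0;0 0 0 0;0 0 0 0;0 0 0 0;0 0 0 0;0 0 0 0"
}}

```text
t: 56.1
position: [0.5825, -0.1372, 0.0966]
tcp_rot: [3.127, 0.287, 0.009]
ft_force: [2.0, -0.0, 6.4]
grip_width: 0.698
grasp_force: 24.7
```

Still sliding; push until the force rises.

Emit:
{"fn": "play_rows", "kwargs": {
  "targets": "-0.7 0 0.2 0;-0.7 0 0.2 0;-0.7 0 0.2 0;0 0 0 0;0 0 0 0;0 0 0 0;0 0 0 0;0 0 0 0;0 0 0 0;0 0 0 0"
}}

```text
t: 57.1
position: [0.5804, -0.1376, 0.0961]
tcp_rot: [3.127, 0.286, 0.009]
ft_force: [2.5, 0.6, 8.8]
grip_width: 0.696
grasp_force: 24.7
```

Emit:
{"fn": "play_rows", "kwargs": {
  "targets": "-0.7 0 0.1 0;-0.7 0 0.2 0;-0.7 0 0.2 0;0 0 0 0;0 0 0 0;0 0 0 0;0 0 0 0;0 0 0 0;0 0 0 0;0 0 0 0"
}}

```text
t: 58.1
position: [0.5799, -0.1377, 0.0959]
tcp_rot: [3.127, 0.287, 0.015]
ft_force: [9.8, 3.1, 6.4]
grip_width: 0.694
grasp_force: 24.6
```

Emit:
{"fn": "play_rows", "kwargs": {
  "targets": "1.5 0 -0.5 0;0 0 0 0;0 0 0 0;0 0 0 0;0 0 0 0;0 0 0 0;0 0 -10 0;0 0 -20 0;0 0 -40 0;0 0 -40 0",
  "jaw": -1
}}

```text
t: 59.1
position: [0.5775, -0.1375, 0.2066]
tcp_rot: [-3.128, -0.287, 0.001]
ft_force: [0.9, 0.1, 0.3]
grip_width: 0.999
grasp_force: 0.0
```

Emit:
{"fn": "play_rows", "kwargs": {
  "targets": "0 0 -40 0;0 0 -40 0;-20 0 -15 0;-40 0 0 0;-25 0 0 0;0 0 0 0;0 0 0 0;0 0 0 0;0 0 0 0;0 0 0 0"
}}

```text
t: 60.1
position: [0.4947, -0.1529, 0.2995]
tcp_rot: [-3.128, -0.288, 0.001]
ft_force: [-0.0, 0.3, 0.3]
grip_width: 0.998
grasp_force: 0.0
```

```bash
python3 - <<'E'
from h import *
goto(.5,-.14,.3,.183)
im=cams.capture("wrist");cv2.imwrite("pics/w9.png",im);k=cam("wrist");np.save("k9",k,allow_pickle=True)
for n in ["long","flat","high_slope"]:
    print(n,[(np.round(d["xy"],1),round(d["conf"],2)) for d in landmark_of(n,"wrist")[:2]])
cv2.imwrite("pics/w9c.png",cv2.resize(im[0:190,240:420],None,fx=3.1,fy=3.1,interpolation=cv2.INTER_CUBIC))
u=lambda q:((q-[240,0])*3.1).round().tolist()
H=(.5351,-.1435,.183)
print("corner/back",u(proj(k,slope(*H)([[0,.05,0],[0,-.05,0],[0,.05,.09],[0,-.05,.09]]))))
print("flat lid",u(proj(k,slope(*H)([[0,.03,.09],[0,-.03,.09],[.14,.03,.09],[.14,-.03,.09]]))))
print("long lid end",u(proj(k,slope(*H)([[0,.03,.06],[0,-.03,.06],[.17,.03,.06],[.17,-.03,.06],[.17,.03,.03],[.17,-.03,.03]]))))
print("net pts",u(proj(k,slope(*H)([[.07,0,.06],[.085,0,0]]))), proj(k,slope(*H)([[.07,0,.06],[.085,0,0]])))
E
```

```text
pos [ 0.4947 -0.1529  0.2995] yaw 0.183 tool shift mm [  7.5 -11.7  -0.5] turn(tool z) 0.0 t 60.1
long []
flat [(array([321.7,  88.4]), 0.7)]
high_slope []
corner/back [[136.0, 420.0], [363.0, 420.0], [109.0, 504.0], [387.0, 504.0]]
flat lid [[165.0, 504.0], [332.0, 504.0], [141.0, 49.0], [353.0, 49.0]]
long lid end [[171.0, 472.0], [326.0, 472.0], [145.0, -71.0], [349.0, -71.0], [155.0, -61.0], [342.0, -61.0]]
net pts [[248.0, 284.0], [249.0, 212.0]] [[320.10377326  91.46593094]
 [320.40283904  68.27399149]]
```

View pics/w9c.png

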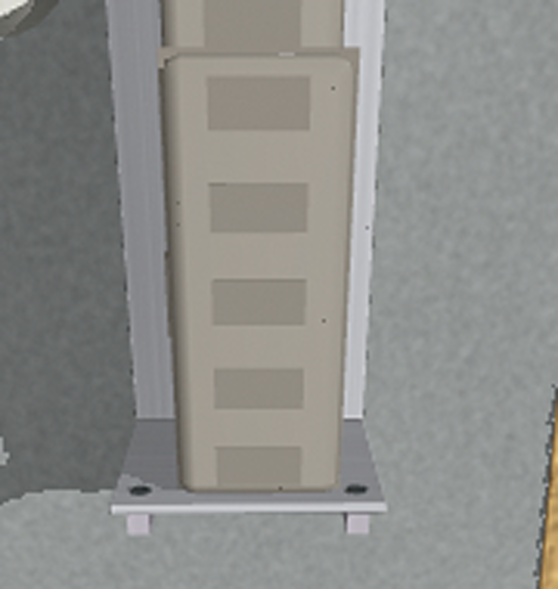

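The picture shows the flat carton square on the long one and at the backstop (lid near edge at crop row 492). It sits about 4 mm to the right of the stand's middle (260 against 248), so I'll regrip it on the true midline to centre it.

Emit:
{"fn": "play_rows", "kwargs": {
  "targets": "40 -2 10 0;46 -2 20 0;0 0 40 0;0 0 40 0;0 0 35 0;0 0 25 0;0 0 18 0;0 0 8 0;0 0 4 0;0 0 0 0"
}}

```text
t: 61.3
position: [0.5781, -0.1336, 0.1002]
tcp_rot: [3.128, 0.287, 0.001]
ft_force: [-0.6, -0.2, 0.9]
grip_width: 1.001
grasp_force: 0.0
```

```bash
python3 - <<'E'
from h import *
goto(.5791,-.1335,.098,.183)
E
```

```text
pos [ 0.5781 -0.1336  0.1002] yaw 0.183 tool shift mm [1.  0.1 2.2] turn(tool z) -0.0 t 61.3
```

Emit:
{"fn": "play_rows", "kwargs": {
  "targets": "1 0 1.5 0;0 0 0 0;0 0 0 0;0 0 0 0;0 0 0 0;0 0 0 0;0 0 0 0;0 0 0 0;0 0 0 0;0 0 0 0",
  "jaw": 1
}}

```text
t: 62.3
position: [0.5796, -0.1338, 0.0994]
tcp_rot: [3.127, 0.287, 0.004]
ft_force: [1.5, -2.6, 6.2]
grip_width: 0.698
grasp_force: 22.9
```

Emit:
{"fn": "play_rows", "kwargs": {
  "targets": "-0.5 0 0.1 0;-0.5 0 0.1 0;-0.5 0 0.2 0;-0.5 0 0.1 0;0 0 0 0;0 0 0 0;0 0 0 0;0 0 0 0;0 0 0 0;0 0 0 0"
}}

```text
t: 63.3
position: [0.5796, -0.1338, 0.0994]
tcp_rot: [3.126, 0.287, 0.012]
ft_force: [10.8, 0.4, 4.4]
grip_width: 0.694
grasp_force: 22.8
```

Emit:
{"fn": "play_rows", "kwargs": {
  "targets": "1.5 0 0 0;0 0 0 0;0 0 0 0;0 0 0 0;0 0 0 0;0 0 0 0;0 0 -10 0;0 0 -20 0;0 0 -40 0;0 0 -40 0",
  "jaw": -1
}}

```text
t: 64.3
position: [0.5781, -0.1333, 0.2096]
tcp_rot: [-3.128, -0.287, 0.001]
ft_force: [-0.1, 0.1, -1.0]
grip_width: 1.001
grasp_force: 0.0
```

Emit:
{"fn": "play_rows", "kwargs": {
  "targets": "0 0 -40 0;0 0 -40 0;-5 0 -15 0;0 0 0 0;0 0 0 0;0 0 0 0;0 0 0 0;0 0 0 0;0 0 0 0;0 0 0 0"
}}

```text
t: 65.3
position: [0.5735, -0.1343, 0.3027]
tcp_rot: [-3.128, -0.287, 0.0]
ft_force: [0.5, -0.7, 0.0]
grip_width: 1.0
grasp_force: 0.0
```

```bash
python3 - <<'E'
from h import *
im=cams.capture("wrist");cv2.imwrite("pics/w10.png",im);k=cam("wrist")
H=(.5351,-.1435,.183); f=slope(*H)
g=cv2.cvtColor(im,cv2.COLOR_BGR2LAB).astype(int)
# b channel: carton is warm; per slope-x line, warm extent along slope y on plane z
for z,xs in [(.09,(.03,.07,.11,.13)),(.06,(.15,.16)),(.0,(.18,))]:
    for x in xs:
        ys=np.arange(-.06,.0601,.0005); q=proj(k,f([[x,y,z] for y in ys])).round().astype(int)
        ok=(q[:,1]>=0)&(q[:,1]<400)
        b=g[np.clip(q[:,1],0,399),q[:,0],2]-128
        m=ok&(b>=4); print(z,x,"warm y range mm",(ys[m].min()*1e3,ys[m].max()*1e3) if m.any() else None, q[len(q)//2])
for z,y in [(.06,.0)]:
    xs=np.arange(.13,.19,.0005); q=proj(k,f([[x,y,z] for x in xs])).round().astype(int); b=g[np.clip(q[:,1],0,399),q[:,0],2]-128; print("long far end warm to",xs[(b>=4)&(q[:,1]>=0)].max())
xs=np.arange(-.02,.1,.0005); q=proj(k,f([[x,0.,.09] for x in xs])).round().astype(int); b=g[np.clip(q[:,1],0,399),q[:,0],2]-128; print("flat near from",xs[(b>=4)].min())
# all objects top view
top=cams.capture("top");T=cam("top")
for n in ["long","short","flat","eggcup","tape","spray"]:
    print(n,[(np.round(d["xy"],1),round(d["conf"],2)) for d in landmark_of(n,"top")[:1]])
L=(.4057,.3415,.14)
print("expected short",proj(T,slope(*L)([.055,0,0])),"flat",proj(T,f([.07,0,.06])))
E
```

```text
0.09 0.03 warm y range mm (np.float64(-28.49999999999997), np.float64(28.50000000000008)) [324 208]
0.09 0.07 warm y range mm (np.float64(-27.499999999999968), np.float64(29.00000000000008)) [324 177]
0.09 0.11 warm y range mm (np.float64(-27.999999999999968), np.float64(29.50000000000008)) [324 142]
0.09 0.13 warm y range mm (np.float64(-26.999999999999968), np.float64(29.50000000000008)) [324 122]
0.06 0.15 warm y range mm (np.float64(-28.49999999999997), np.float64(27.000000000000078)) [324  94]
0.06 0.16 warm y range mm (np.float64(-28.99999999999997), np.float64(26.500000000000078)) [324  84]
0.0 0.18 warm y range mm None [324  56]
long far end warm to 0.17400000000000004
flat near from 0.005500000000000022
long []
short [(array([216.6, 229.7]), 0.78)]
flat [(array([384.4, 184.6]), 0.77)]
eggcup [(array([327.6, 227.7]), 0.59)]
tape [(array([335.6, 154.3]), 0.67)]
spray [(array([224.8, 146.5]), 0.58)]
expected short [[214.18399815 230.0550965 ]] flat [[381.5292388  184.50398954]]
```

```bash
python3 - <<'E'
from h import *
H=(.5351,-.1435,.183); f=slope(*H)
k1=dict(f=305.8575,c=np.array([322.44685,201.47449]),p=np.array([ 0.57107896, -0.12678947,  0.44447386]),R=np.array([[ 1.82713021e-01, -9.43234691e-01, -2.77352249e-01],[-9.83166229e-01, -1.75193121e-01, -5.18800293e-02],[ 3.44837330e-04,  2.82162521e-01, -9.59366558e-01]]))
k6=np.load("k6.npy",allow_pickle=True).item();k9=np.load("k9.npy",allow_pickle=True).item();k10=cam("wrist")
def prof(im,k,z,a,b,n):
    g=cv2.cvtColor(cv2.imread(im),cv2.COLOR_BGR2LAB).astype(np.float32)[:,:,2]-128
    xs=np.arange(a,b,.002);v=np.zeros(len(xs))
    for y in (-.015,-.02,.015,.02):
        q=proj(k,f([[x,y,z] for x in xs])).astype(np.float32)
        v+=cv2.remap(g,q[:,0],q[:,1],cv2.INTER_LINEAR)[:,0]/4
    print(n,[(round(x*1e3),round(float(t),1)) for x,t in zip(xs,v)])
prof("pics/w1.png",k1,.06,-.004,.014,"short near")
prof("pics/w1.png",k1,.06,.1,.124,"short far (true .11)")
prof("pics/w6.png",k6,.06,-.004,.014,"long near")
prof("pics/w10.png",k10,.06,.16,.186,"long far (true .17)")
prof("pics/w10.png",k10,.09,-.004,.014,"flat near")
E
```

```text
short near [(-4, -1.8), (-2, -2.1), (0, -2.3), (2, -2.1), (4, -2.2), (6, 4.0), (8, 6.1), (10, 6.0), (12, 6.0)]
short far (true .11) [(100, 6.1), (102, 6.0), (104, 6.0), (106, 6.1), (108, 5.9), (110, 5.4), (112, 4.9), (114, 5.1), (116, -2.7), (118, -2.2), (120, -2.1), (122, -2.0)]
long near [(-4, -2.0), (-2, -2.3), (0, -2.2), (2, -2.1), (4, -2.0), (6, 5.3), (8, 6.4), (10, 6.0), (12, 6.3)]
long far (true .17) [(160, 6.3), (162, 6.2), (164, 6.0), (166, 6.0), (168, 6.0), (170, 5.2), (172, 5.1), (174, 6.4), (176, -2.7), (178, -2.5), (180, -2.5), (182, -2.6), (184, -2.0)]
flat near [(-4, -0.1), (-2, -2.1), (0, -2.1), (2, -2.2), (4, -1.6), (6, 5.2), (8, 6.0), (10, 6.0), (12, 6.2)]
```

```bash
python3 - <<'E'
from h import *
k=np.load("k8.npy",allow_pickle=True).item(); print(onz(k,(409,198.2),0.0), "initially .468 .004")
cams.capture("side"); print([(d["xy"],d["conf"]) for d in landmark_of("eggcup","side")[:1]],"was 344.8 221.4")
cams.capture("top"); print([(d["xy"],d["conf"]) for d in search_frame("eggcup","top")[:1]])
from rig import close_job
print(close_job())
E
```

```text
[0.47173371 0.0037022  0.        ] initially .468 .004
[([347.4, 224.6], 0.85)] was 344.8 221.4
[([331.1, 228.6], 0.53)]
the job is handed in; nothing more can be done
None
```

The job is handed in at about 66 s. The long carton is on the high-backstop stand with the flat one stacked on it, and the short one is on the low-backstop stand. All three are at their backstops and within about 3 mm of centre by my measurements; the eggcup, tape roll and spray bottle read as unmoved within detector noise.

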